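# Show where the misplaced hair roller belongs

### The job

One blue hair roller has been put away on the wrong rack (the yellow or the pink one); show the trainee, without touching or moving anything, which one it is and where it belongs. Point down at that roller from above, with the fingertips about three centimetres above its top and stay there for about two seconds, then point in the same way, again for about two seconds, at the free peg of the blue rack, and finish still pointing there. Raise the hand well clear before moving across, and do not point at any other roller or free peg.

Things in the scene. Friction and masses are not known exactly. Their poses are not given: they have to be found in the camera images.
- stray_top (a point): the misplaced blue roller: an upright hollow hair roller, 36 mm across, 66 mm tall with a notched rim, standing loose over a peg of the yellow or the pink rack. This point is the centre of its open top, z up, 78 mm above the table
- stray: the same misplaced blue roller; origin at the centre of its lower end, 66 mm below its top
- peg_free_tip (a point): tip of the one free peg on the blue rack, where the misplaced roller belongs: an upright grey peg, 16 mm across, 60 mm tall, its tip 72 mm above the table, z up. Rollers stand on the two other pegs of the rack
- peg_spare_tip (a point): tip of the other free peg, on the yellow or the pink rack (same shape and height as the one on the blue rack); it is the wrong one
- rack_yellow: yellow rack, fixed to the table: a flat yellow plate with a white inlay, 230 x 80 x 12 mm, with three upright grey pegs in a row along its long axis, 70 mm apart, the middle one at its centre. Origin at the centre of its underside, x along the row. Two yellow rollers stand on it
- rack_pink: pink rack, fixed to the table: a flat pink plate with a white inlay, 230 x 80 x 12 mm, with three upright grey pegs in a row along its long axis, 70 mm apart, the middle one at its centre. Origin at the centre of its underside, x along the row. Two pink rollers stand on it
- rack_blue: blue rack, fixed to the table: a flat blue plate with a white inlay, 230 x 80 x 12 mm, with three upright grey pegs in a row along its long axis, 70 mm apart, the middle one at its centre. Origin at the centre of its underside, x along the row. Two blue rollers stand on it
- roller_yellow1_top (a point): a yellow roller in its right place on the yellow rack, 44 mm across, 66 mm tall, loose over its peg; this point is the centre of its open top, z up, 78 mm above the table
- roller_yellow1: the same roller; origin at the centre of its lower end
- roller_yellow2_top (a point): a yellow roller in its right place on the yellow rack, 44 mm across, 66 mm tall, loose over its peg; this point is the centre of its open top, z up, 78 mm above the table
- roller_yellow2: the same roller; origin at the centre of its lower end
- roller_pink1_top (a point): a pink roller in its right place on the pink rack, 40 mm across, 66 mm tall, loose over its peg; this point is the centre of its open top, z up, 78 mm above the table
- roller_pink1: the same roller; origin at the centre of its lower end
- roller_pink2_top (a point): a pink roller in its right place on the pink rack, 40 mm across, 66 mm tall, loose over its peg; this point is the centre of its open top, z up, 78 mm above the table
- roller_pink2: the same roller; origin at the centre of its lower end
- roller_blue1_top (a point): a blue roller in its right place on the blue rack, 36 mm across, 66 mm tall, loose over its peg; this point is the centre of its open top, z up, 78 mm above the table
- roller_blue1: the same roller; origin at the centre of its lower end
- roller_blue2_top (a point): a blue roller in its right place on the blue rack, 36 mm across, 66 mm tall, loose over its peg; this point is the centre of its open top, z up, 78 mm above the table
- roller_blue2: the same roller; origin at the centre of its lower end
- spray_bottle: bystander: pale spray bottle with a black trigger head, 68 mm across, 175 mm tall, right of the racks; origin at the centre of its underside
- cream_jar: bystander: white jar, 72 mm across, 60 mm tall, left of the racks; origin at the centre of its underside
- timer: bystander: round white timer with a grey dial, 72 mm across, 50 mm tall, beyond the racks; origin at the centre of its underside
- comb: bystander: flat white tail comb, 190 mm long, 4 mm thick, beyond the racks; origin near its middle, x along its length
There are look-alikes about, which are no part of the job. Leave any turquoise look-alike of the roller_pink1 alone.

How it is judged:
By the outcome, as a careful person would: the job done as asked, in the order asked, and still so for the second after the job is handed in, with the robot touching nothing.
It also fails if it takes over 38 s, if anything falls off the work surface, if the arm or the gripper's body presses on something with over 40 N, if the wrist force passes 120 N, or if a joint passes its speed limit or range.

### The arm

A 6-joint arm with a two-finger parallel gripper is mounted at the origin on the work surface. World frame = base frame: x ahead of the robot, y to its left, z up, the work surface at z = 0. Lengths are in m, angles in rad, forces in N, time in s.
With the tool pointing down it reaches from about 0.3 to 0.75 m from the base axis. Payload 8.5 kg.
Tool frame: the origin (TCP) lies midway between the tips of the shut fingers; the grasp point (between the pads) lies 19 mm behind it (r.hold_point_z is the distance from the TCP to the grasp point, in m); z points along the fingers, x is the direction in which the jaws open and shut, and the axes are right-handed (so a half turn about z gives the same grasp; the last joint's range is limited). The gripper opens to 85 mm and grips with 20 to 120 N. Pads are 22 mm wide; open, the fingers measure 114 mm over their backs; the gripper's body (76 mm by 85 mm) begins 54 mm behind the grasp point. The pads swing forward as they close: fully open they stand 13 mm farther back than shut.
Start: joints at [-1.472, 0.381, 1.297, -0, 1.464, -0.215], TCP at [0.17, -0.523, 0.231] pointing down, gripper open.
Joint ranges: [-3.11, 3.11], [-0.89, 2.33], [0.22, 2.48], [-1.42, 4.56], [0.17, 2.85], [-2.88, 2.88]. Speed limits (rad/s): [2.39, 2.39, 3.14, 3.14, 3.14, 3.14].

### API

Orientations are given as a unit quaternion [w, x, y, z].
In Python, from plant import sensors, viewer, job, r gives the robot as it stands.
- The arm moves only by the shell command python3 -m jog 'ROWS' [FORCE]. ROWS is JSON, a list of rows, each a list of 7 numbers: the shift along the tool's x, y, z in mm, then the turn, a rotation vector about the tool's x, y, z in rad, then the finger opening in mm, from 0 to 85.4. In form: [[tx, ty, tz, wx, wy, wz, fingers], ...]. A call has 1 to 5 rows; each row is the pose to reach, as a shift and turn from the pose commanded when the call began, along the tool's axes at that moment; what a row does not reach only later rows make up. A row lasts 1/8 s, in which the tool goes at most 62.5 mm and 10.7 degrees, less where a joint would pass 70% of its speed; a pose out of reach is approached as far as the arm can. A call with a gripper value outside its range is refused whole. The fingers move at their own pace and stop on an object; FORCE is the grip in N (left out, the last holds). Time passes only in rows, so rows that repeat a pose let the fingers close. It gives the time, the measured TCP pose, the force and the opening at its end, in the units of the state.
- sensors.get_obs(): the state, without advancing time (a new reading comes with each control period).
- viewer.get_image(name): name is "scene" or "top" or "wrist"; returns a dict with "image" (420x560x3 uint8, red, green, blue), "fx", "fy", "cx", "cy" (pixels), "cam_to_world" (4x4, takes a point from camera to world coordinates). Camera axes: x right, y up, looking along -z (the intrinsics and any distortion apply to the point x, -y, -z); pixel columns grow to the right and rows downward; lengths in m; the calibration is good to about 2 mm. A picture is of the moment at which its call begins. There is no depth.
- job.finish_job(): hands the job in, once; it reports no verdict.
The state is a dict: "time": time; "joint_positions": joint angles; "qvel": joint speeds; "joint_torque": joint torques, N m; "position": TCP position; "ee_rot": TCP orientation; "wrist_force": force on the tool from outside, world axes, zero at the start; "wrist_torque": the same for the moment, N m; "grip_width": finger opening in m.
Only numpy, scipy, OpenCV 4.12 (cv2) and the standard library are available. Lean on these libraries where they do the work, as an engineer would, in place of code of your own. Each camera call takes 0.05 s, during which the arm holds its last target.

## Working session

There is one attempt and no reset: what is moved stays moved. The work goes in short steps, Python scripts to look and compute and a shell command to move; the robot and the scene stay as the last step left them, time stands still between calls to the robot, and variables do not carry over. Pictures are saved under pics/ and viewed, and the job is handed in when it is done.

```bash
mkdir -p pics; ls
python3 - <<'E'
from plant import sensors, viewer, job, r
import cv2
o=sensors.get_obs(); print(o['time'],o['position'],o['ee_rot'],o['grip_width'])
for n in("scene","top"):
    d=viewer.get_image(n); cv2.imwrite(f"pics/{n}0.png",d["image"][:,:,::-1]); print(n,d['fx'],d['fy'],d['cx'],d['cy'],d['cam_to_world'],[k for k in d])
E
```

```text
pics
0.0 [ 0.16974368 -0.52283301  0.23069875] [-5.64616834e-04  8.08918070e-01 -5.87920906e-01 -4.95308953e-04] 0.08526516943698592
scene 544.5146766495483 544.5146766495483 292.92778590970784 220.34200984718606 [[-0.49699831 -0.68173499  0.53687063  1.30100455]
 [ 0.8677499  -0.39165093  0.30597331  0.40898723]
 [ 0.00167317  0.61793766  0.78622532  1.11256999]
 [ 0.          0.          0.          1.        ]] ['image', 'fx', 'fy', 'cx', 'cy', 'cam_to_world']
top 494.6280646887511 494.6280646887511 281.28158253761063 195.33299555333187 [[ 0.06142529  0.97454404 -0.21561738  0.3321538 ]
 [-0.99810723  0.05932909 -0.01618709 -0.0106628 ]
 [-0.00298265  0.21620356  0.97634375  1.31559384]
 [ 0.          0.          0.          1.        ]] ['image', 'fx', 'fy', 'cx', 'cy', 'cam_to_world']
```

View pics/scene0.png

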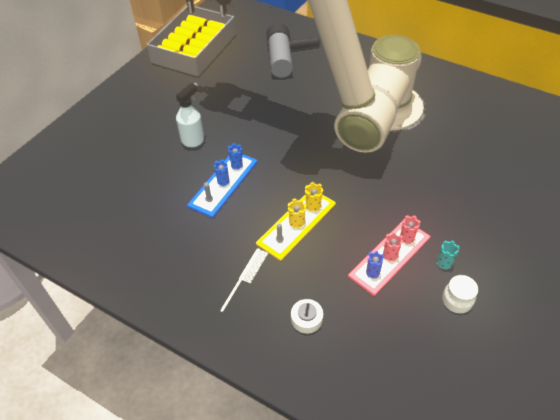

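View pics/top0.png

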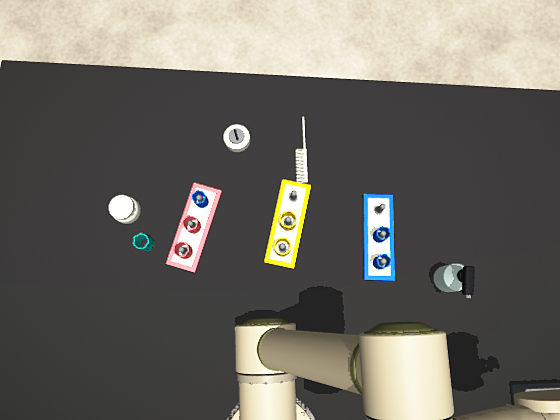

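The stray is the blue roller at the far end of the pink rack, at top (200,198) and scene (375,263). The blue rack's free peg is at top (379,209) and scene (208,190). The yellow rack's peg at top (293,195) is the wrong one. I'll confirm these in enlarged crops.

Run:
```python
import cv2,numpy as np
t=cv2.imread("pics/top0.png"); s=cv2.imread("pics/scene0.png")
c=lambda im,x,y:cv2.resize(im[y:y+48,x:x+64],(384,288),interpolation=cv2.INTER_CUBIC)
cv2.imwrite("pics/crop.png",np.vstack([np.hstack([c(t,170,175),c(t,350,185)]),np.hstack([c(s,345,240),c(s,180,165)])]))
```

```text
(no output)
```

View pics/crop.png

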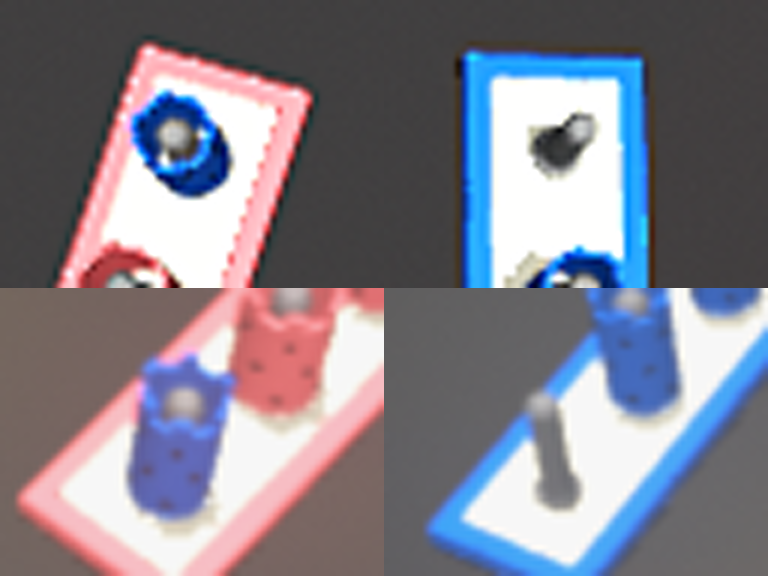

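The crops confirm both. The roller rim centre is at top (198.7,197.5) and scene (376.2,256.7). The peg tip is at top (382.7,206.2) and scene (206,184).

```bash
cat > h.py <<'E'
import numpy as np
from plant import sensors, viewer, job, r
from scipy.spatial.transform import Rotation as R
def ray(d,u,v,z):
    T=d['cam_to_world']; k=T[:3,:3]@np.array([(u-d['cx'])/d['fx'],-(v-d['cy'])/d['fy'],-1]); o=T[:3,3]
    return o+k*(z-o[2])/k[2]
def rel(goal,o=None):
    o=o or sensors.get_obs(); q=o['ee_rot']; M=R.from_quat([q[1],q[2],q[3],q[0]])
    return M.inv().apply(np.array(goal)-o['position'])*1000
E
python3 - <<'E'
from h import *
t=viewer.get_image("top"); s=viewer.get_image("scene")
for n,a,b,z in(("stray",(198.7,197.5),(376.2,256.7),.078),("peg",(382.7,206.2),(206,184),.072)):
    print(n,ray(t,*a,z),ray(s,*b,z))
o=sensors.get_obs(); q=o['ee_rot']; print(R.from_quat([q[1],q[2],q[3],q[0]]).as_matrix())
P=ray(t,198.7,197.5,.078); print(rel([P[0],P[1],.23]), r.hold_point_z)
E
```

```text
stray [0.58693734 0.22065042 0.078     ] [0.59144454 0.22499514 0.078     ]
peg [ 0.59412317 -0.25105506  0.072     ] [ 0.59864061 -0.24815705  0.072     ]
[[ 3.08647942e-01 -9.51176346e-01 -8.23966197e-05]
 [-9.51175926e-01 -3.08647885e-01  9.17440379e-04]
 [-8.98079130e-04 -2.04792404e-04 -9.99999576e-01]]
[-578.53831923 -626.32581883    1.57823379] 0.0187
```

The two cameras agree to about 5 mm. I'll go high to a point above the average with the fingers shut, then refine with the wrist camera.

```bash
python3 -m jog '[[0,0,-20,0,0,0,0],[0,0,-50,0,0,0,0],[-14,-16,-60,0,0,0,0],[-44,-48,-60,0,0,0,0],[-78,-85,-60,0,0,0,0]]'; python3 -m jog '[[-34,-37,0,0,0,0,0],[-68,-74,0,0,0,0,0],[-102,-111,0,0,0,0,0],[-136,-148,0,0,0,0,0],[-170,-185,0,0,0,0,0]]'
```

```text
time: 0.82
position: [0.2272, -0.4204, 0.2904]
ee_rot: [-0.001, 0.809, -0.588, -0.0]
wrist_force: [0.1, 0.1, -0.0]
grip_width: 0.0
time: 1.45
position: [0.3501, -0.201, 0.2907]
ee_rot: [-0.0, 0.809, -0.588, -0.0]
wrist_force: [0.2, 0.3, -0.5]
grip_width: 0.0003
```

```bash
python3 -m jog '[[-34,-37,0,0,0,0,0],[-68,-74,0,0,0,0,0],[-102,-111,0,0,0,0,0],[-136,-148,0,0,0,0,0],[-170,-185,0,0,0,0,0]]'; python3 -c "
from h import *
print(rel([.589,.223,.28]))"
```

```text
time: 2.08
position: [0.4731, 0.0175, 0.2907]
ee_rot: [0.0, 0.809, -0.588, -0.0]
wrist_force: [0.1, -1.2, -0.5]
grip_width: -0.0
[-159.53667674 -173.83903319   10.63289384]
```

```bash
python3 -m jog '[[-34,-37,0,0,0,0,0],[-68,-74,0,0,0,0,0],[-102,-111,0,0,0,0,0],[-136,-148,0,0,0,0,0],[-160,-174,0,0,0,0,0]]';python3 -m jog '[[0,0,0,0,0,0,0],[0,0,0,0,0,0,0]]'; python3 -c "
from h import *
import cv2
print(rel([.589,.223,.108]))
d=viewer.get_image('wrist'); cv2.imwrite('pics/w1.png',d['image'][:,:,::-1])
T=d['cam_to_world']; print(T)
for p in([.589,.223,.078],[.589,.223,.072]):
  c=T[:3,:3].T@(np.array(p)-T[:3,3]); print(d['cx']+d['fx']*c[0]/-c[2], d['cy']-d['fy']*c[1]/-c[2])"
```

```text
time: 2.7
position: [0.589, 0.2235, 0.2902]
ee_rot: [0.001, 0.809, -0.587, -0.001]
wrist_force: [0.4, 0.0, 0.3]
grip_width: 0.0001
time: 2.95
position: [0.5887, 0.2208, 0.2909]
ee_rot: [0.0, 0.809, -0.588, -0.0]
wrist_force: [0.0, 0.2, 0.2]
grip_width: 0.0001
[ -2.0244785   -1.18468761 182.92863213]
[[ 0.30879149  0.90979489  0.27734649  0.65822484]
 [-0.95112825  0.29588999  0.08834115  0.24320973]
 [-0.00169173 -0.29107108  0.95669993  0.43341559]
 [ 0.          0.          0.          1.        ]]
279.45923338109486 175.93474636530624
279.4900239836739 174.87595885759504
```

View pics/w1.png

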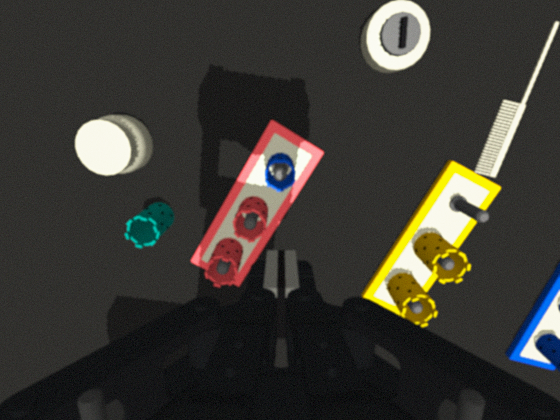

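Run:
```python
import cv2
s=cv2.imread("pics/w1.png"); cv2.imwrite("pics/w1c.png",cv2.resize(s[140:205,240:320],(640,520),interpolation=cv2.INTER_CUBIC))
```

```text
(no output)
```

View pics/w1c.png

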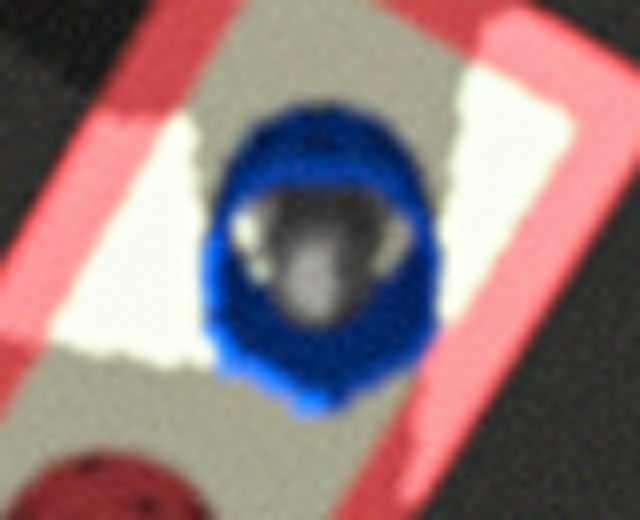

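The peg tip inside the roller reads (279.6,174.8), against (279.5,174.9) predicted. The rim centre reads (280.1,176.6), against (279.5,175.9). So (0.589, 0.223) is right, and I'll descend to z = 0.108.

```bash
python3 -m jog '[[-2,-1,40,0,0,0,0],[-2,-1,85,0,0,0,0],[-2,-1,130,0,0,0,0],[-2,-1,162,0,0,0,0],[-2,-1,176,0,0,0,0]]'; python3 -c "
from h import *
print(rel([.589,.223,.108]))"
```

```text
time: 3.62
position: [0.5891, 0.2221, 0.1142]
ee_rot: [0.001, 0.809, -0.588, -0.001]
wrist_force: [0.4, -0.0, 1.5]
grip_width: 0.0
[-0.90386961 -0.22037267  6.14992657]
```

```bash
python3 -m jog '[[-1,0,6,0,0,0,0],[-1,0,6,0,0,0,0],[-1,0,6,0,0,0,0],[-1,0,6,0,0,0,0],[-1,0,6,0,0,0,0]]'; python3 -c "
from h import *
import cv2
print(rel([.589,.223,.108]))
a=viewer.get_image('scene')['image'];cv2.imwrite('pics/s2.png',cv2.resize(a[200:300,310:450,::-1],(700,500)))
"
```

```text
time: 4.25
position: [0.5898, 0.224, 0.1097]
ee_rot: [-0.0, 0.809, -0.588, 0.0]
wrist_force: [0.2, 0.3, -0.8]
grip_width: -0.0002
[0.69260976 1.03994482 1.68991876]
```

View pics/s2.png

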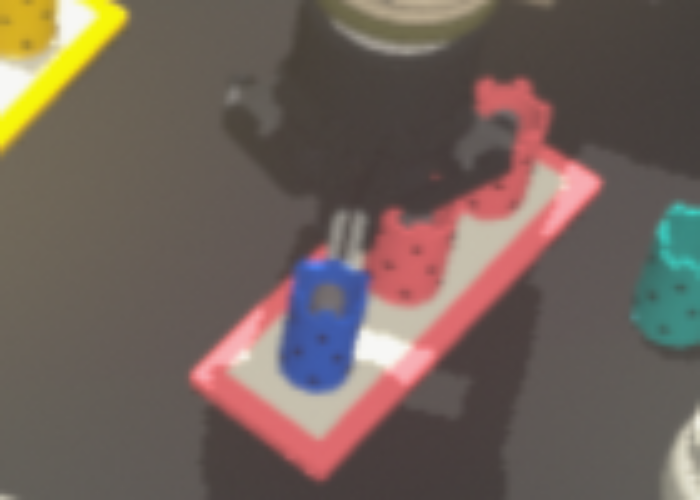

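Run:
```python
from h import *
import cv2
for n in('scene','wrist'):
    d=viewer.get_image(n);T=d['cam_to_world']
    for p in([.589,.223,.108],[.589,.223,.078],[.589,.223,.072]):
        c=T[:3,:3].T@(np.array(p)-T[:3,3]); print(n,p,d['cx']+d['fx']*c[0]/-c[2], d['cy']-d['fy']*c[1]/-c[2])
    a=d['image'][:,:,::-1]
    if n=='scene':cv2.imwrite('pics/s3.png',cv2.resize(a[225:285,340:420],(800,600),interpolation=cv2.INTER_CUBIC))
    else:cv2.imwrite('pics/w3.png',a)
```

```text
scene [0.589, 0.223, 0.108] 377.4613503885901 248.0427723153521
scene [0.589, 0.223, 0.078] 375.8476997662606 255.58002626042273
scene [0.589, 0.223, 0.072] 375.53223497714185 257.05354115479497
wrist [0.589, 0.223, 0.108] 282.6136433920932 265.7592918299903
wrist [0.589, 0.223, 0.078] 282.4307701971001 241.78480994811102
wrist [0.589, 0.223, 0.072] 282.40070061619963 237.84271978819714
```

View pics/s3.png

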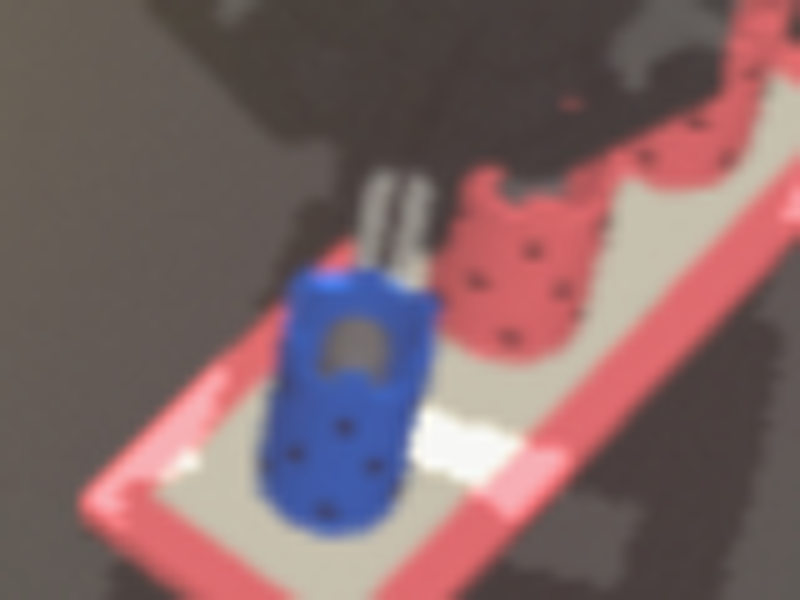

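View pics/w3.png

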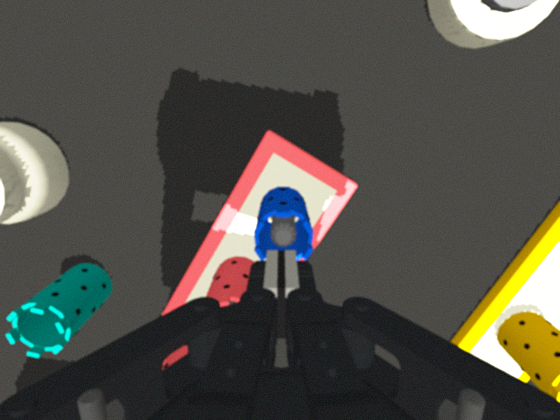

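Run:
```python
from h import *
o=sensors.get_obs(); q=o['ee_rot']; M=R.from_quat([q[1],q[2],q[3],q[0]]); print(o['time'],o['position'],o['wrist_force'])
for n in('scene','wrist'):
    d=viewer.get_image(n);T=d['cam_to_world']
    for dx in(-8,0,8):
      for dy in (-11,0,11):
        p=o['position']+M.apply(np.array([dx,dy,0])/1000)
        c=T[:3,:3].T@(p-T[:3,3]); print(n,dx,dy,np.round([d['cx']+d['fx']*c[0]/-c[2], d['cy']-d['fy']*c[1]/-c[2]],1))
```

```text
4.4 [0.58970423 0.22397811 0.10940425] [ 0.03265218 -0.16234082  0.26036688]
scene -8 -11 [380.8 252.6]
scene -8 0 [381.4 248.7]
scene -8 11 [381.9 244.8]
scene 0 -11 [377.3 252. ]
scene 0 0 [377.8 248.1]
scene 0 11 [378.3 244.2]
scene 8 -11 [373.7 251.4]
scene 8 0 [374.3 247.5]
scene 8 11 [374.8 243.6]
wrist -8 -11 [264.4 244.4]
wrist -8 0 [264.7 265.3]
wrist -8 11 [265.  285.4]
wrist 0 -11 [281.2 244.4]
wrist 0 0 [281.2 265.3]
wrist 0 11 [281.2 285.4]
wrist 8 -11 [298.  244.4]
wrist 8 0 [297.6 265.3]
wrist 8 11 [297.3 285.4]
```

The scene and wrist views match the projected fingertips, so the tips are about 3 cm over the roller and clear of it. I'll finish the hold here.

```bash
for i in 1 2; do python3 -m jog '[[0,0,0,0,0,0,0],[0,0,0,0,0,0,0],[0,0,0,0,0,0,0],[0,0,0,0,0,0,0],[0,0,0,0,0,0,0]]'; done; python3 -m jog '[[0,0,0,0,0,0,0],[0,0,0,0,0,0,0],[0,0,0,0,0,0,0]]'; python3 -c "
from h import *
print(rel([.589,.223,.29]),rel([.596,-.2495,.29]))"
```

```text
time: 5.12
position: [0.5897, 0.224, 0.1093]
ee_rot: [-0.0, 0.809, -0.588, 0.0]
wrist_force: [0.2, 0.3, -0.1]
grip_width: 0.0
time: 5.75
position: [0.5897, 0.224, 0.1093]
ee_rot: [-0.0, 0.809, -0.588, 0.0]
wrist_force: [-0.6, 0.3, 0.4]
grip_width: 0.0
time: 6.12
position: [0.5897, 0.224, 0.1093]
ee_rot: [-0.0, 0.809, -0.588, -0.0]
wrist_force: [-0.0, 0.2, 0.1]
grip_width: -0.0
[   0.71961655    0.92804677 -180.66246053] [ 452.3059904   140.12214405 -180.67780171]
```

```bash
python3 -m jog '[[0,0,-20,0,0,0,0],[0,0,-65,0,0,0,0],[0,0,-110,0,0,0,0],[0,0,-155,0,0,0,0],[0,0,-181,0,0,0,0]]'; python3 -m jog '[[20,6,0,0,0,0,0],[63,20,0,0,0,0,0],[106,33,0,0,0,0,0],[149,46,0,0,0,0,0],[192,60,0,0,0,0,0]]';  python3 -m jog '[[43,13,0,0,0,0,0],[86,27,0,0,0,0,0],[129,40,0,0,0,0,0],[172,53,0,0,0,0,0],[215,67,0,0,0,0,0]]'; python3 -c "
from h import *
print(rel([.596,-.2495,.29]))"
```

```text
time: 6.75
position: [0.5898, 0.224, 0.293]
ee_rot: [-0.001, 0.809, -0.588, 0.001]
wrist_force: [0.4, 0.0, 0.4]
grip_width: -0.0001
time: 7.38
position: [0.5911, 0.0204, 0.2887]
ee_rot: [0.001, 0.809, -0.588, -0.001]
wrist_force: [1.3, -0.1, 0.2]
grip_width: 0.0
time: 8.0
position: [0.5934, -0.2047, 0.2886]
ee_rot: [0.0, 0.809, -0.588, -0.001]
wrist_force: [0.3, -0.1, 0.5]
grip_width: -0.0003
[43.4481873  11.36736741 -1.45521047]
```

```bash
python3 -m jog '[[30,8,0,0,0,0,0],[43,11,0,0,0,0,0],[43,11,0,0,0,0,0],[43,11,0,0,0,0,0]]'; python3 -c "
from h import *
import cv2
g=[.596,-.2495,.072]
print(rel([g[0],g[1],.102]))
d=viewer.get_image('wrist'); a=d['image'][:,:,::-1]; cv2.imwrite('pics/w4.png',a)
T=d['cam_to_world']
c=T[:3,:3].T@(np.array(g)-T[:3,3]); u,v=d['cx']+d['fx']*c[0]/-c[2], d['cy']-d['fy']*c[1]/-c[2]; print(u,v)
x,y=int(u)-40,int(v)-30; print(x,y); cv2.imwrite('pics/w4c.png',cv2.resize(a[y:y+60,x:x+80],(640,480),interpolation=cv2.INTER_CUBIC)); np.save('w4.npy',d,allow_pickle=True)"
```

```text
time: 8.5
position: [0.5973, -0.2456, 0.2903]
ee_rot: [-0.0, 0.809, -0.588, -0.0]
wrist_force: [-0.1, 0.7, -1.2]
grip_width: -0.0001
[  3.42386067   2.39470671 188.25855829]
284.33846055703646 178.18372332601314
244 148
```

View pics/w4.png

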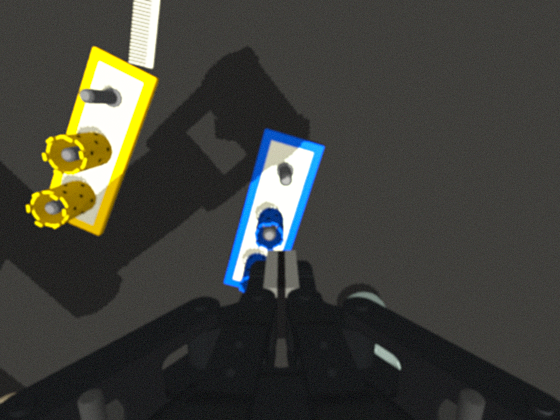

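View pics/w4c.png

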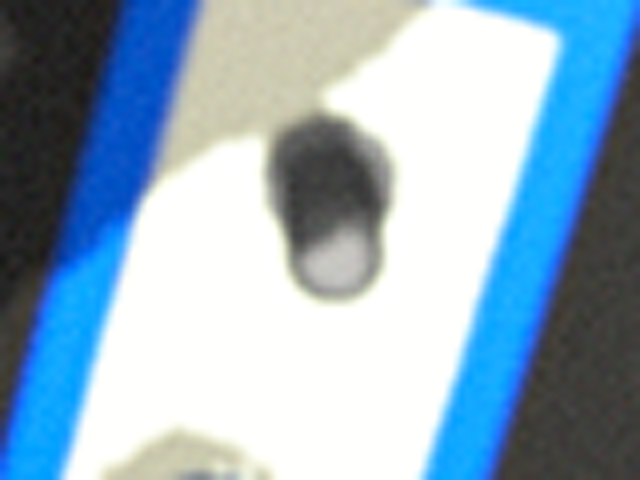

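The peg tip reads (285.9,180.2), against (284.3,178.2) predicted, so a small correction is needed.

Run:
```python
from h import *
d=np.load('w4.npy',allow_pickle=True).item()
p=ray(d,285.9,180.2,.072); print(p); print(rel([.596,-.2495,.102])); print(rel([.597,-.251,.102]),sensors.get_obs()['position'])
```

```text
[ 0.59433756 -0.25191254  0.072     ]
[  3.44048173   2.55896064 188.44551521]
[  5.17655173   2.07309965 188.44535981] [ 0.59735826 -0.24546094  0.29044612]
```

```bash
python3 -m jog '[[5,4,40,0,0,0,0],[5,4,85,0,0,0,0],[5,4,130,0,0,0,0],[5,4,162,0,0,0,0],[5,4,180,0,0,0,0]]'; python3 -c "
from h import *
print(rel([.5952,-.251,.102]))"
```

```text
time: 9.18
position: [0.5947, -0.2512, 0.1087]
ee_rot: [0.0, 0.809, -0.587, -0.001]
wrist_force: [0.3, 0.6, 1.2]
grip_width: -0.0004
[ 1.79225911e-03 -5.32270835e-01  6.71331746e+00]
```

```bash
python3 -m jog '[[0,0,7,0,0,0,0],[0,0,7,0,0,0,0],[0,0,7,0,0,0,0],[0,0,7,0,0,0,0],[0,0,7,0,0,0,0]]'
python3 - <<'E'
from h import *
import cv2
print(rel([.5952,-.251,.102]))
im=[]
for n,x,y in(('scene',166,150),('wrist',242,210)):
    a=viewer.get_image(n)['image'][:,:,::-1]; im.append(cv2.resize(a[y:y+80,x:x+80],(400,400),interpolation=cv2.INTER_CUBIC))
cv2.imwrite('pics/c5.png',np.hstack(im))
E
```

```text
time: 9.8
position: [0.5951, -0.2527, 0.1038]
ee_rot: [-0.0, 0.809, -0.588, 0.0]
wrist_force: [0.4, -0.4, 1.1]
grip_width: -0.0001
[-1.59170308 -0.58141874  1.75563566]
```

View pics/c5.png

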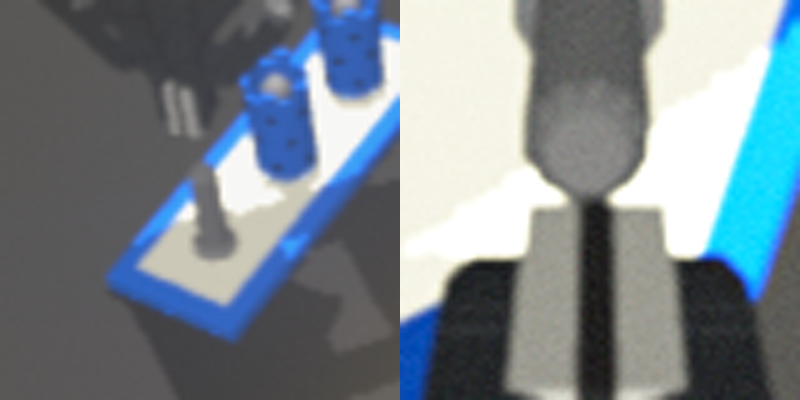

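The fingertips are centred on the peg to within about 1 to 2 mm, and roughly 3 cm above it. I'll hold, then hand in.

```bash
for i in 1 2 3; do python3 -m jog '[[0,0,0,0,0,0,0],[0,0,0,0,0,0,0],[0,0,0,0,0,0,0],[0,0,0,0,0,0,0],[0,0,0,0,0,0,0]]' | head -2; done
python3 - <<'E'
from h import *
o=sensors.get_obs();print(o['time'],o['position'],o['wrist_force'],abs(o['qvel']).max())
print(job.finish_job())
E
```

```text
time: 10.52
position: [0.595, -0.2526, 0.1033]
time: 11.15
position: [0.595, -0.2527, 0.1033]
time: 11.78
position: [0.5951, -0.2526, 0.1033]
11.775 [ 0.59505648 -0.25263196  0.10331515] [0.75049274 0.02147834 0.58080039] 0.0005992342588306985
the job is handed in; nothing more can be done
None
```

The job is handed in, at 11.8 s on the robot's clock. I pointed at the misplaced blue roller on the far end of the pink rack, then at the free peg of the blue rack, and finished still pointing there.

- **Roller:** the shut fingertips held about 31 mm above its top for about 2.4 s. I then raised the hand straight up to z = 0.29 before moving across.
- **Peg:** the fingertips held about 31 mm above its tip for about 2.5 s up to hand-in.
- **Last checks:** the arm was at rest, and the reported wrist forces stayed under about 1.5 N. I saw no contact in the pictures.
- **Disagreement:** the scene and top cameras put the two targets 5–6 mm apart. For the roller I used their average, which the wrist camera confirmed. For the peg I used a blend of all three views, and the final wrist view showed the fingertips within about 1–2 mm of centre.

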